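Balance the full tub with brass weights

ROBOT

A 7-joint arm with a two-finger parallel gripper is mounted at the origin on the work surface; the furniture and walls round the work are solid. World frame = base frame: x ahead of the robot, y to its left, z up, the work surface at z = 0. Lengths are in m, angles in rad, forces in N, time in s.
With the tool pointing down it reaches from about 0.4 to 0.925 m from the base axis. Payload 4.1 kg.
Tool frame: the origin (TCP) lies at the very end of the fingers, on their centre line; the grasp point (between the pads) lies 19 mm behind it (bot.grip_depth is the z of the grasp point in the tool frame, in m); z points along the fingers, y is the line along which they close (so a half turn about z gives the same grasp; the last joint's range is limited). The gripper opens to 85 mm and grips with 20 to 120 N. Pads are 22 mm wide; open, the fingers measure 114 mm over their backs; the gripper's body (76 mm by 85 mm) begins 54 mm behind the grasp point. The pads swing forward as they close: fully open they stand 13 mm farther back than shut.
Start: joints at [1.053, 0.398, 0.045, 1.537, -0.019, 1.207, -0.051], TCP at [0.264, -0.594, 0.231] pointing down, gripper open.
Joint ranges: [-2.82, 2.82], [-0.49, 2.23], [-1.37, 1.46], [0, 2.46], [-1.36, 4.5], [0.23, 2], [-2.94, 2.94]. Speed limits (rad/s): [2.57, 2.57, 3.14, 3.14, 3.14, 3.14, 3.14].

INTERFACE

Orientations are given as a unit quaternion [w, x, y, z].
In Python, from cell import readout, viewer, job, bot gives the robot as it stands. The module is installed in compiled form; this text tells all that it offers.
- The arm moves only by the tool servo_tool, never from a script. Its argument "steps" is a list of rows, each an object with "claw": the closure, from -1 (fully open) to 1 (shut); "translation": the shift along the tool's x, y, z in mm, a list of three; "turn": the turn about the tool's z in rad. In form: [{"claw": claw, "translation": [x, y, z], "turn": turn}, ...]. A call has 1 to 8 rows; each row shifts and turns the commanded pose from where the row before left it, along the tool's axes as they then stand; what a row does not reach is not made up. A row lasts 1/12 s, in which the tool goes at most 41.7 mm and 7.16 degrees, less where a joint would pass 70% of its speed; a pose out of reach is approached as far as the arm can. A call with a gripper value outside its range is refused whole. The fingers move at their own pace and stop on an object; "squeeze" is the grip in N (left out, the last holds). Time passes only in rows, so rows that do not move let the fingers close. It gives the time, the measured TCP pose, the force, the opening and the grip force at its end, in the units of the state.
- readout.sense(): the state, without advancing time (a new reading comes with each control period).
- viewer.grab_frame(name): name is "side" or "top"; returns (picture, depth): 400x640x3 uint8, red, green, blue; 400x640 float32, m along the optical axis (not along the pixel's ray), 0 where there is no reading.
- viewer.get_calibration(name): a dict with "fx", "fy", "cx", "cy" (pixels), "k1" (the pictures are not rectified: a ray, as slopes to the right and down, at radius r is drawn at 1 + k1 r^2 times it, then the intrinsics apply), "rvec" (rotation vector, rad) and "tvec" (3), from world to camera coordinates, as OpenCV has them. Camera axes: x right, y down, z forward; pixel columns grow to the right and rows downward; lengths in m; the calibration is good to about 2 mm. A picture is of the moment at which its call begins. get_calibration takes no time and is no camera call.
- job.close_job(): hands the job in; it is judged then, once.
The state is a dict: "clock": time; "joint_positions": joint angles; "joint_vel": joint speeds; "joint_torque": joint torques, N m; "tcp_pos": TCP position; "ee_rot": TCP orientation; "contact_force": force on the tool from outside, world axes, zero at the start; "torque": the same for the moment, N m; "finger_gap": finger opening in m; "gripper_force": force on a finger pad.
Only numpy, scipy, OpenCV 4.12 (cv2) and the standard library are available. Lean on these libraries where they do the work, as an engineer would, in place of code of your own. Each camera call takes 0.05 s, during which the arm holds its last target. There are 200 camera calls.

TASK

The full tub on one pan of the kitchen balance weighs 300 g. Load the empty pan with those of the three brass weights (largest 200 g, middle 100 g, smallest 50 g) that make the beam come level, standing them upright side by side on the pan, and leave the balance at rest.

Things in the scene. Friction and masses are not known exactly. Their poses are not given: they have to be found in the camera images.
- weight_200: Largest of three brass knob weights, 200 g: upright cylinder 33 mm in diameter, 32 mm high, with a small knob (20 mm wide) on top, 48 mm high in all. Origin: centre of its underside, z up. Grip it across the cylinder. The 3 weights stand in a row on the worktop between robot and balance, side by side in any order, at least 55 mm between centres.
- weight_100: The middle-sized brass knob weight, 100 g: a cylinder 26 mm in diameter and 26 mm high, with a small knob (16 mm wide) on top, 39 mm high in all. It stands upright; origin at the centre of its underside, z up. (The third weight, 50 g, has the same shape, 21 mm in diameter and 31 mm high in all.)
- pan_free_floor (a point): Centre of the empty pan's flat floor (104 mm across; the rim, 124 mm across, stands 5 mm above it). z up, +y along the beam to the tub's pan, 230 mm away. The pan stays level wherever its load stands and moves with the beam: floor 122 mm above the worktop at the start, 108 mm when balanced; pressed, it gives way. Between the pans a white pointer plate stands 142 mm above the worktop.
- beam (a joint): Tilt in rad of the brass beam of the green balance. 0: level, red pointer on the middle mark. Positive: the left pan, with the full tub (green lid, 67 mm wide and high, 300 g), is down and the empty pan up. Starts at its stop, 0.12, and stays there while the empty pan carries 200 g or less; with equal loads it comes to rest level within 2 s. 50 g of difference tilts it about 0.09.
Things that resemble listed ones, but are neither listed nor needed, are in the scene too. Leave any orange look-alike of the weight_100 alone.

How it is judged:
At the end, for the whole second after the job is handed in: The 200 g and the 100 g weight both stand upright (within 11 degrees) on the floor of the free pan, each less than 42 mm from its centre, at rest, and the beam is level within 0.035 rad (2 degrees) (value of joint beam between -0.035 and 0.035 rad and horizontal distance between each of weight_200, weight_100 and pan_free_floor below 0.042 m and z of weight_200 in the frame of pan_free_floor between -0.005 and 0.008 m and z of weight_100 in the frame of pan_free_floor between -0.005 and 0.008 m and angle between each of weight_200, weight_100's own z axis and vertical below 0.2 rad and linear speed of each of weight_200, weight_100 below 0.03 m/s); the robot touches nothing.
It also fails if it takes over 58 s, if anything falls off the work surface, if the arm or the gripper's body presses on something with over 40 N, if the wrist force passes 120 N, or if a joint passes its speed limit or range.

## Working session

There is one attempt and no reset: what is moved stays moved. The work goes in short steps, Python scripts to look and compute and a tool call to move; the robot and the scene stay as the last step left them, time stands still between calls to the robot, and variables do not carry over. Pictures are saved under pics/ and viewed, at most 10 in all, crops included, and the job is handed in when it is done.

Besides the shell and the picture viewer there is one more tool, called after "Request:" by a JSON object that holds its "op" and its "data". servo_tool: Moves the arm, as the interface text tells. Its arguments: {"type":"object","properties":{"steps":{"type":"array"},"squeeze":{"type":"number"}},"required":["steps"]}

```bash
mkdir -p pics; cat > h.py <<'E'
import numpy as np, cv2
from cell import readout, viewer, job, bot
def cal(n):
    c=viewer.get_calibration(n); R=cv2.Rodrigues(np.array(c['rvec'],float))[0]; return c,R,np.array(c['tvec'],float).ravel()
def slopes(n,uv):
    c,R,t=cal(n); p=(np.atleast_2d(uv).astype(float)-[c['cx'],c['cy']])/[c['fx'],c['fy']]
    q=p.copy()
    for _ in range(20): q=p/(1+c['k1']*(q**2).sum(1,keepdims=True))
    return q,R,t
def onplane(n,uv,z):
    q,R,t=slopes(n,uv); d=np.c_[q,np.ones(len(q))]@R; o=-R.T@t
    return o+d*((z-o[2])/d[:,2])[:,None]
def depthpts(n,uv,D):
    q,R,t=slopes(n,uv); uv=np.atleast_2d(uv).astype(int); z=D[uv[:,1],uv[:,0]]
    return (np.c_[q,np.ones(len(q))]*z[:,None]-t)@R
def grab(n,name=None):
    im,D=viewer.grab_frame(n)
    if name: cv2.imwrite('pics/'+name,im[:,:,::-1])
    return im,D
E
python3 - <<'E'
from h import *
for n in('side','top'):
    im,D=grab(n,n+'0.png'); np.savez(n+'0.npz',im=im,D=D); c,R,t=cal(n); print(n,-R.T@t,R[2],c['fx'])
print(readout.sense()); print(bot.grip_depth)
E
```

```text
side [ 0.36996006 -1.10132983  0.45638809] [ 0.12375026  0.91681486 -0.37965298] 475.98596371935963
top [ 0.29450099 -0.20613538  0.93816933] [ 0.22804879  0.01800615 -0.97348319] 404.58127399239436
{'clock': 0.1, 'joint_positions': array([ 1.05301074,  0.39913924,  0.04502151,  1.53772757, -0.018707  ,
        1.20689249, -0.05070619]), 'joint_vel': array([-0.00132081, -0.00224613, -0.00141951, -0.00286127,  0.00019269,
        0.00113681, -0.00028777]), 'joint_torque': array([ 3.03469642e-03, -4.76267552e+01,  1.36975039e+00, -2.54953158e+01,
        1.19289901e-02,  5.09754129e-03,  1.36821890e-05]), 'tcp_pos': array([ 0.2641318 , -0.59330778,  0.23036509]), 'ee_rot': array([-8.40486025e-04,  9.78144732e-01,  2.07923354e-01, -2.34749307e-04]), 'contact_force': array([-0.06502265, -0.39257644, -0.12414885]), 'torque': array([-0.01252908,  0.03417963, -0.03519825]), 'gripper_force': 0.0, 'finger_gap': 0.085473098817428}
-0.0187
```

View pics/top0.png

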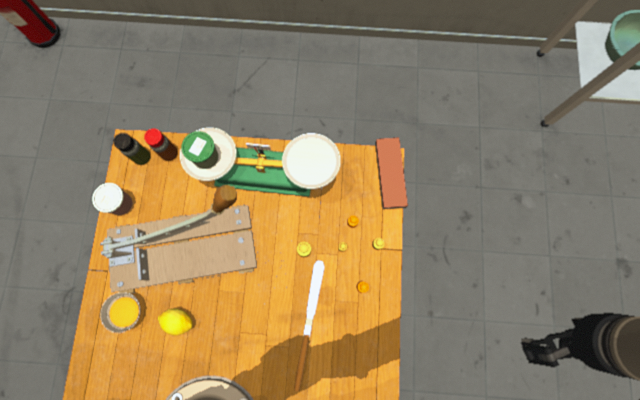

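View pics/side0.png

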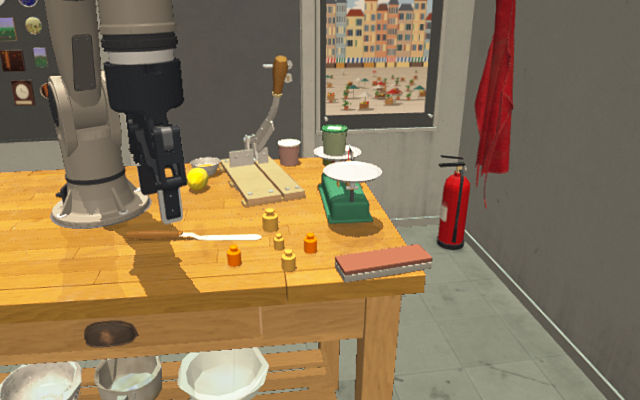

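The top view shows five knobbed pieces. Yellow brass ones are at (304,248) large, (342,246) small and (378,243) middle. Orange look-alikes are at (353,221) and (363,287). The free pan is at (311,160) and the tub pan at (208,153). I'll measure these and confirm them in a crop.

```bash
python3 - <<'E'
from h import *
d=np.load('top0.npz');im,D=d['im'],d['D']; s=np.load('side0.npz')
hsv=cv2.cvtColor(im,cv2.COLOR_RGB2HSV)
for n,u,v in(('big',304,248),('small',342,246),('mid',378,243),('or1',353,221),('or2',363,287)):
    vv,uu=np.mgrid[v-14:v+15,u-14:u+15]; uv=np.c_[uu.ravel(),vv.ravel()]
    P=depthpts('top',uv,D); m=(P[:,2]>0.012)&(D[uv[:,1],uv[:,0]]>0)
    h=hsv[uv[m,1],uv[m,0]]
    zt=np.percentile(P[m,2],97); k=m&(P[:,2]>zt-.004)
    mm=(P[:,:2][m].min(0)+P[:,:2][m].max(0))/2
    print(n,m.sum(),'ztop',zt.round(4),'bbox mid',mm.round(4),'ext',np.ptp(P[:,:2][m],axis=0).round(4),'knob',P[k].mean(0).round(4),'hsv',np.median(h,0))
# pan
vv,uu=np.mgrid[125:200,270:350]; uv=np.c_[uu.ravel(),vv.ravel()]; P=depthpts('top',uv,D)
m=(P[:,2]>.112)&(P[:,2]<.14); w=hsv[uv[:,1],uv[:,0]]; m&=(w[:,1]<60)
c,sz,a=cv2.minAreaRect(P[m][:,:2].astype(np.float32)); print('pan',c,sz,np.percentile(P[m,2],[5,50,95]))
f=lambda M:cv2.fitEllipse(max(cv2.findContours(M,0,1)[0],key=len))
M=np.zeros(D.shape,np.uint8); M[uv[m,1],uv[m,0]]=255; e=f(M); print(e, onplane('top',e[0],.127))
# tub pan
vv,uu=np.mgrid[120:190,170:245]; uv=np.c_[uu.ravel(),vv.ravel()]; P=depthpts('top',uv,D)
m=(P[:,2]>.08)&(P[:,2]<.115)&(hsv[uv[:,1],uv[:,0]][:,1]<60);print('tubpan bbox',P[m].min(0),P[m].max(0))
a=cv2.resize(im[200:300,280:400],None,fx=5,fy=5,interpolation=2)
b=cv2.resize(s['im'][195:285,215:335],None,fx=5,fy=5,interpolation=2)[:,:]
o=np.vstack([cv2.resize(a,(600,300)),cv2.resize(b,(600,300))]); cv2.imwrite('pics/crop1.png',o[:,:,::-1])
E
```

```text
big 177 ztop 0.0495 bbox mid [ 0.4013 -0.1717] ext [0.0323 0.0299] knob [ 0.4011 -0.1713  0.0477] hsv [ 27. 170. 239.]
small 64 ztop 0.0327 bbox mid [ 0.4132 -0.2583] ext [0.0188 0.0185] knob [ 0.4131 -0.2585  0.031 ] hsv [ 23.  179.5 231. ]
mid 111 ztop 0.0408 bbox mid [ 0.4261 -0.3395] ext [0.0254 0.025 ] knob [ 0.4259 -0.3393  0.0388] hsv [ 25. 173. 238.]
or1 109 ztop 0.0396 bbox mid [ 0.4736 -0.2788] ext [0.0246 0.0245] knob [ 0.474  -0.2792  0.0381] hsv [ 20. 248. 240.]
or2 116 ztop 0.041 bbox mid [ 0.3264 -0.3078] ext [0.0243 0.0247] knob [ 0.3263 -0.3085  0.0391] hsv [ 20. 255. 240.]
pan (0.5775826573371887, -0.17578867077827454) (0.12132950872182846, 0.12057335674762726) [0.12075933 0.12341892 0.12784029]
((310.76068115234375, 159.99708557128906), (54.28772735595703, 56.9666633605957), 87.69901275634766) [[ 0.57673263 -0.17645554  0.127     ]]
tubpan bbox [ 0.52595968 -0.00954899  0.09087884] [0.64787415 0.11244324 0.11090238]
```

View pics/crop1.png

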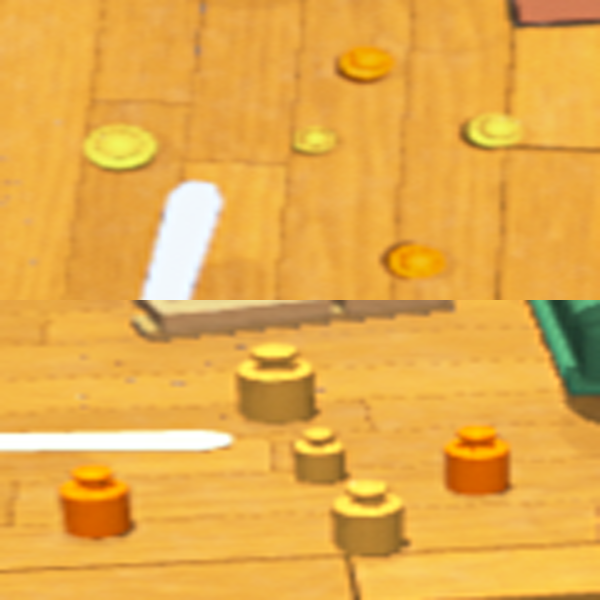

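The crop confirms brass 200 (left), 50 (middle) and 100 (right), with heights 48, 31 and 39 mm matching the description. The two saturated orange pieces are the look-alikes. The pan centre is about (0.577, -0.176), and its 0.228 m distance to the tub pan checks out. Going to the 200 g now.

Request:
{"op": "servo_tool", "data": {"steps": [{"claw": -1,"translation": [27,-30,0],"turn": 0.105},{"claw": -1,"translation": [23,-32,0],"turn": 0.105},{"claw": -1,"translation": [20,-35,0],"turn": 0.105},{"claw": -1,"translation": [16,-36,0],"turn": 0.105},{"claw": -1,"translation": [12,-38,0],"turn": 0},{"claw": -1,"translation": [12,-38,0],"turn": 0},{"claw": -1,"translation": [12,-38,0],"turn": 0},{"claw": -1,"translation": [12,-38,0],"turn": 0}]}}

```text
clock: 0.77
tcp_pos: [0.3614, -0.288, 0.2311]
ee_rot: [0.0, 1.0, -0.001, -0.0]
contact_force: [0.9, 0.1, -0.4]
finger_gap: 0.0852
gripper_force: 0.0
```

Request:
{"op": "servo_tool", "data": {"steps": [{"claw": -1,"translation": [12,-36,15],"turn": 0},{"claw": -1,"translation": [12,-36,15],"turn": 0},{"claw": -1,"translation": [12,-36,15],"turn": 0},{"claw": -1,"translation": [3,-9,30],"turn": 0},{"claw": -1,"translation": [0,0,35],"turn": 0},{"claw": -1,"translation": [0,0,35],"turn": 0},{"claw": -1,"translation": [0,0,20],"turn": 0},{"claw": -1,"translation": [0,0,0],"turn": 0}]}}

```text
clock: 1.43
tcp_pos: [0.3966, -0.1715, 0.0623]
ee_rot: [-0.002, 1.0, -0.0, -0.005]
contact_force: [0.1, 0.3, 0.2]
finger_gap: 0.0858
gripper_force: 0.0
```

```bash
python3 - <<'E'
from h import *
print(readout.sense()['tcp_pos'])
im,D=grab('side'); a=cv2.resize(im[130:300,150:350],None,fx=3,fy=3,interpolation=2)
im2,_=grab('top'); b=cv2.resize(im2[190:300,260:390],None,fx=1.5,fy=1.5,interpolation=2)
o=np.zeros((a.shape[0],a.shape[1]+b.shape[1],3),np.uint8);o[:,:600]=a;o[:b.shape[0],600:]=b
cv2.imwrite('pics/g1.png',o[:,:,::-1])
E
```

```text
[ 0.39663939 -0.17154452  0.0623471 ]
```

View pics/g1.png

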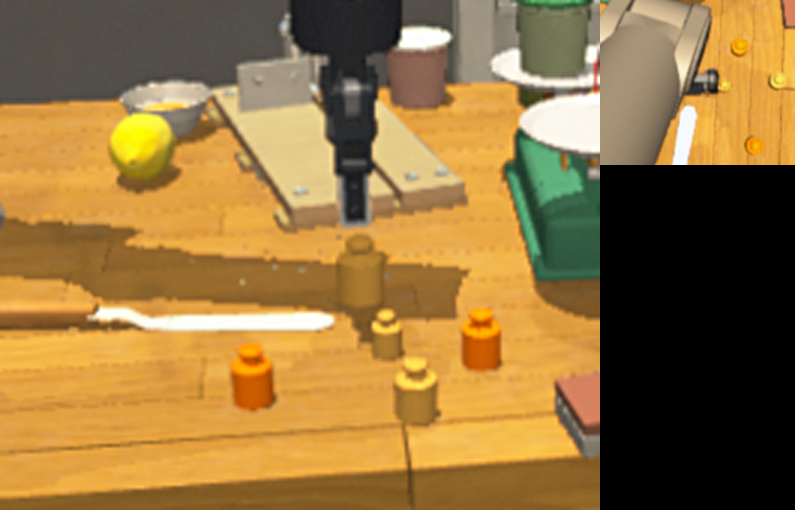

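The gripper straddles the 200 g weight in y and sits about 4 mm short in x (fingers at column 353, weight at 361 in the crop). Correcting that, descending and gripping.

Request:
{"op": "servo_tool", "data": {"steps": [{"claw": -1,"translation": [4,0,15],"turn": 0},{"claw": -1,"translation": [0,0,18],"turn": 0},{"claw": -1,"translation": [0,0,15],"turn": 0},{"claw": -1,"translation": [0,0,8],"turn": 0},{"claw": -1,"translation": [0,0,0],"turn": 0}]}}

```text
clock: 1.95
tcp_pos: [0.4048, -0.1734, 0.0104]
ee_rot: [0.0, 1.0, -0.001, -0.0]
contact_force: [-0.6, 1.2, -0.1]
finger_gap: 0.0852
gripper_force: 0.0
```

Request:
{"op": "servo_tool", "data": {"squeeze": 40, "steps": [{"claw": -1,"translation": [-3,-1.5,4],"turn": 0},{"claw": -1,"translation": [0,0,0],"turn": 0},{"claw": 1,"translation": [0,0,0],"turn": 0},{"claw": 1,"translation": [0,0,0],"turn": 0},{"claw": 1,"translation": [0,0,0],"turn": 0},{"claw": 1,"translation": [0,0,0],"turn": 0},{"claw": 1,"translation": [0,0,0],"turn": 0},{"claw": 1,"translation": [0,0,0],"turn": 0}]}}

```text
clock: 2.62
tcp_pos: [0.402, -0.172, 0.0069]
ee_rot: [0.0, 1.0, -0.001, 0.0]
contact_force: [-0.6, 0.5, 5.7]
finger_gap: 0.0316
gripper_force: 39.4
```

Request:
{"op": "servo_tool", "data": {"steps": [{"claw": 1,"translation": [0,0,-15],"turn": 0},{"claw": 1,"translation": [0,0,-35],"turn": 0},{"claw": 1,"translation": [0,0,-40],"turn": 0},{"claw": 1,"translation": [0,0,-40],"turn": 0},{"claw": 1,"translation": [10,0,-35],"turn": 0},{"claw": 1,"translation": [30,0,-20],"turn": 0},{"claw": 1,"translation": [38,0,0],"turn": 0},{"claw": 1,"translation": [38,0,0],"turn": 0}]}}

```text
clock: 3.28
tcp_pos: [0.5193, -0.1724, 0.1934]
ee_rot: [0.001, 1.0, -0.001, 0.002]
contact_force: [0.5, -0.2, -1.8]
finger_gap: 0.0308
gripper_force: 40.4
```

Request:
{"op": "servo_tool", "data": {"steps": [{"claw": 1,"translation": [38,2,0],"turn": 0},{"claw": 1,"translation": [28,2,0],"turn": 0},{"claw": 1,"translation": [11,0,0],"turn": 0},{"claw": 1,"translation": [0,0,0],"turn": 0},{"claw": 1,"translation": [0,0,0],"turn": 0}]}}

```text
clock: 3.7
tcp_pos: [0.594, -0.1755, 0.1901]
ee_rot: [-0.0, 1.0, -0.0, -0.001]
contact_force: [0.2, -0.2, -3.0]
finger_gap: 0.0313
gripper_force: 40.4
```

```bash
python3 - <<'E'
from h import *
s=readout.sense();print(s['tcp_pos'],s['ee_rot'],s['contact_force'],s['finger_gap'],s['gripper_force'])
im,D=grab('side'); a=cv2.resize(im[60:230,270:430],None,fx=3,fy=3,interpolation=2)
cv2.imwrite('pics/p1.png',a[:,:,::-1])
E
```

```text
[ 0.59395454 -0.17550804  0.19011397] [-3.56549087e-04  9.99999021e-01 -2.99284825e-04 -1.31982140e-03] [ 0.15789163 -0.159021   -2.98133791] 0.03130925271392329 40.41947834630264
```

View pics/p1.png

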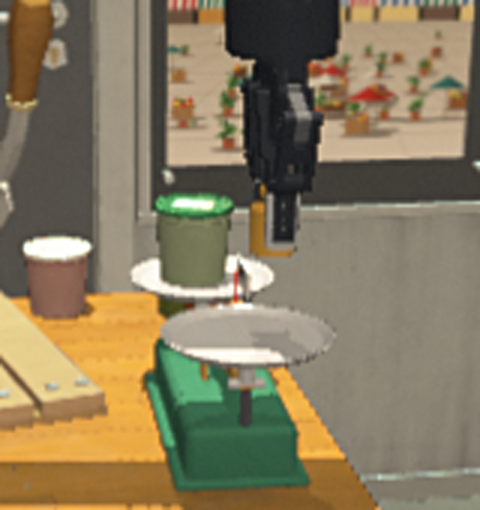

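The weight is held upright above the pan (column 273 in the crop, fingers at 283), so it sits about 5 mm towards -x in the grip. Shifting +5 in x and lowering.

Request:
{"op": "servo_tool", "data": {"steps": [{"claw": 1,"translation": [5,0,20],"turn": 0},{"claw": 1,"translation": [0,0,20],"turn": 0},{"claw": 1,"translation": [0,0,12],"turn": 0},{"claw": 1,"translation": [0,0,4],"turn": 0},{"claw": 1,"translation": [0,0,2],"turn": 0},{"claw": 1,"translation": [0,0,2],"turn": 0},{"claw": 1,"translation": [0,0,0],"turn": 0},{"claw": 1,"translation": [0,0,0],"turn": 0}]}}

```text
clock: 4.42
tcp_pos: [0.6002, -0.1761, 0.1323]
ee_rot: [0.0, 1.0, -0.001, 0.001]
contact_force: [-0.2, -0.6, -2.1]
finger_gap: 0.0315
gripper_force: 40.4
```

Request:
{"op": "servo_tool", "data": {"steps": [{"claw": 1,"translation": [0,0,2],"turn": 0},{"claw": 1,"translation": [0,0,2],"turn": 0},{"claw": 1,"translation": [0,0,0],"turn": 0},{"claw": 1,"translation": [0,0,0],"turn": 0}]}}

```text
clock: 4.75
tcp_pos: [0.6002, -0.1761, 0.1279]
ee_rot: [0.0, 1.0, -0.001, 0.001]
contact_force: [0.2, 0.3, 0.6]
finger_gap: 0.0317
gripper_force: 40.7
```

```bash
python3 - <<'E'
from h import *
s=readout.sense();print(s['tcp_pos'],s['ee_rot'],s['contact_force'],s['finger_gap'],s['gripper_force'])
im,D=grab('side'); a=cv2.resize(im[90:230,290:410],None,fx=4,fy=4,interpolation=2)
cv2.imwrite('pics/p2.png',a[:,:,::-1])
E
```

```text
[ 0.60023289 -0.17613126  0.127898  ] [ 2.73678305e-04  9.99999550e-01 -5.78032141e-04  7.00491805e-04] [0.21539744 0.29444516 0.62534349] 0.031691303298017705 40.65064078895375
```

View pics/p2.png

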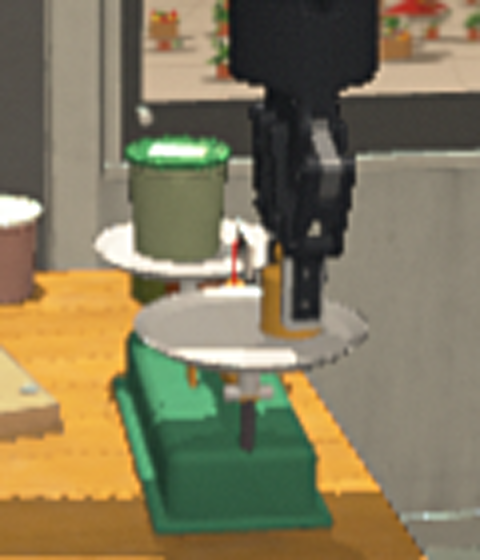

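The weight stands on the pan floor (base at row 335 in the crop), and the force rose from -2.1 to +0.6 N, so it has contact. Releasing partly and going up.

Request:
{"op": "servo_tool", "data": {"steps": [{"claw": -0.3,"translation": [0,0,0],"turn": 0},{"claw": -0.3,"translation": [0,0,0],"turn": 0},{"claw": -0.3,"translation": [0,0,0],"turn": 0},{"claw": -0.3,"translation": [0,0,0],"turn": 0},{"claw": -0.3,"translation": [0,0,-10],"turn": 0},{"claw": -0.3,"translation": [0,0,-25],"turn": 0},{"claw": -0.3,"translation": [0,0,-35],"turn": 0},{"claw": -0.3,"translation": [0,0,-10],"turn": 0}]}}

```text
clock: 5.47
tcp_pos: [0.6024, -0.1764, 0.2132]
ee_rot: [0.001, 1.0, -0.001, 0.004]
contact_force: [0.7, -1.0, 0.8]
finger_gap: 0.0554
gripper_force: 0.0
```

Request:
{"op": "servo_tool", "data": {"steps": [{"claw": -0.5,"translation": [-29,27,0],"turn": 0},{"claw": -0.5,"translation": [-29,27,0],"turn": 0},{"claw": -0.5,"translation": [-29,27,0],"turn": 0},{"claw": -0.5,"translation": [-29,27,0],"turn": 0},{"claw": -0.5,"translation": [-29,27,0],"turn": 0},{"claw": -0.5,"translation": [-29,28,0],"turn": 0},{"claw": -0.5,"translation": [0,0,0],"turn": 0},{"claw": -0.5,"translation": [0,0,0],"turn": 0}]}}

```text
clock: 6.13
tcp_pos: [0.4233, -0.3412, 0.2081]
ee_rot: [0.001, 1.0, -0.004, 0.0]
contact_force: [0.3, 1.0, 0.6]
finger_gap: 0.0639
gripper_force: 0.0
```

```bash
python3 - <<'E'
from h import *
s=readout.sense();print(s['tcp_pos'])
im,D=grab('top'); hsv=cv2.cvtColor(im,cv2.COLOR_RGB2HSV)
vv,uu=np.mgrid[125:200,270:350]; uv=np.c_[uu.ravel(),vv.ravel()]; P=depthpts('top',uv,D); w=hsv[uv[:,1],uv[:,0]]
m=(P[:,2]>.145)&(P[:,2]<.19)
k=m&(P[:,2]>.165); print(m.sum(),P[k].mean(0),(P[m].min(0)+P[m].max(0))/2,np.ptp(P[m],axis=0))
f=(P[:,2]>.115)&(P[:,2]<.135)&(w[:,1]<60);print('pan',P[f].min(0),P[f].max(0),(P[f].min(0)+P[f].max(0))/2,np.median(P[f,2]))
E
```

```text
[ 0.423304   -0.34121177  0.20810025]
208 [ 0.59839324 -0.17493796  0.16912283] [ 0.59893247 -0.17463165  0.15896614] [0.0319864  0.03158244 0.02691581]
pan [ 0.51659851 -0.23667837  0.11747973] [ 0.63936964 -0.1151757   0.13406437] [ 0.57798407 -0.17592703  0.12577205] 0.12344162356860965
```

The 200 g stands at +21 mm x and +1 mm y from the pan centre. Now the 100 g.

Request:
{"op": "servo_tool", "data": {"steps": [{"claw": -0.5,"translation": [2.7,-1.7,30],"turn": 0},{"claw": -0.5,"translation": [0,0,40],"turn": 0},{"claw": -0.5,"translation": [0,0,40],"turn": 0},{"claw": -0.5,"translation": [0,0,35],"turn": 0},{"claw": -0.5,"translation": [0,0,25],"turn": 0},{"claw": -0.5,"translation": [0,0,15],"turn": 0},{"claw": -0.5,"translation": [0,0,5],"turn": 0},{"claw": -0.5,"translation": [0,0,0],"turn": 0}]}}

```text
clock: 6.85
tcp_pos: [0.429, -0.335, 0.0163]
ee_rot: [-0.001, 1.0, 0.001, -0.001]
contact_force: [0.9, -0.5, 0.4]
finger_gap: 0.0639
gripper_force: 0.0
```

Request:
{"op": "servo_tool", "data": {"squeeze": 30, "steps": [{"claw": -0.5,"translation": [-2.5,3.5,6],"turn": 0},{"claw": -0.5,"translation": [0,0,5],"turn": 0},{"claw": -0.5,"translation": [0,0,0],"turn": 0},{"claw": 1,"translation": [0,0,0],"turn": 0},{"claw": 1,"translation": [0,0,0],"turn": 0},{"claw": 1,"translation": [0,0,0],"turn": 0},{"claw": 1,"translation": [0,0,0],"turn": 0},{"claw": 1,"translation": [0,0,0],"turn": 0}]}}

```text
clock: 7.52
tcp_pos: [0.426, -0.3408, 0.007]
ee_rot: [0.0, 1.0, -0.001, 0.0]
contact_force: [-0.7, 0.7, 3.4]
finger_gap: 0.0243
gripper_force: 29.6
```

Request:
{"op": "servo_tool", "data": {"steps": [{"claw": 1,"translation": [0,0,-15],"turn": 0},{"claw": 1,"translation": [0,0,-35],"turn": 0},{"claw": 1,"translation": [0,0,-40],"turn": 0},{"claw": 1,"translation": [0,0,-40],"turn": 0},{"claw": 1,"translation": [0,0,-40],"turn": 0},{"claw": 1,"translation": [10,-12,-25],"turn": 0},{"claw": 1,"translation": [25,-30,0],"turn": 0},{"claw": 1,"translation": [25,-30,0],"turn": 0}]}}

```text
clock: 8.18
tcp_pos: [0.4864, -0.2702, 0.2038]
ee_rot: [0.002, 1.0, -0.003, 0.002]
contact_force: [0.3, 0.7, -1.4]
finger_gap: 0.0243
gripper_force: 29.9
```

Request:
{"op": "servo_tool", "data": {"steps": [{"claw": 1,"translation": [25,-32,0],"turn": 0},{"claw": 1,"translation": [25,-32,0],"turn": 0},{"claw": 1,"translation": [15,-20,0],"turn": 0},{"claw": 1,"translation": [6,-9,0],"turn": 0},{"claw": 1,"translation": [0,0,0],"turn": 0},{"claw": 1,"translation": [0,0,0],"turn": 0}]}}

```text
clock: 8.68
tcp_pos: [0.5559, -0.1765, 0.2008]
ee_rot: [0.0, 1.0, -0.001, -0.001]
contact_force: [-0.1, -1.4, -1.0]
finger_gap: 0.0246
gripper_force: 29.8
```

```bash
python3 - <<'E'
from h import *
s=readout.sense();print(s['tcp_pos'],s['ee_rot'],s['contact_force'],s['finger_gap'],s['gripper_force'])
im,D=grab('side'); a=cv2.resize(im[60:210,280:430],None,fx=4,fy=4,interpolation=2)
cv2.imwrite('pics/p3.png',a[:,:,::-1])
E
```

```text
[ 0.55592428 -0.17651498  0.20077576] [ 4.92280223e-04  9.99999343e-01 -5.77306529e-04 -8.59044237e-04] [-0.05235332 -1.42926023 -1.00113036] 0.0245531499209909 29.846928922925144
```

View pics/p3.png

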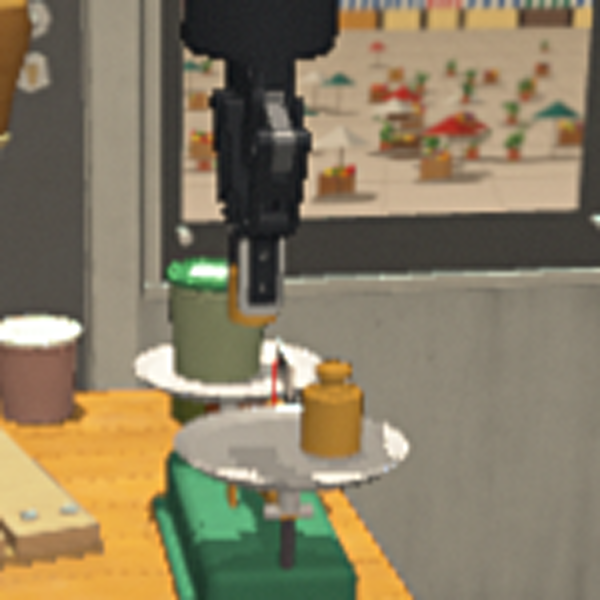

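The 200 g stands upright on the pan (column 332 in the crop) and the 100 g is held above the free near side (column 253). I'll lower it and push the pan to about level before releasing.

Request:
{"op": "servo_tool", "data": {"steps": [{"claw": 1,"translation": [0,0,25],"turn": 0},{"claw": 1,"translation": [0,0,25],"turn": 0},{"claw": 1,"translation": [0,0,14],"turn": 0},{"claw": 1,"translation": [0,0,4],"turn": 0},{"claw": 1,"translation": [0,0,2],"turn": 0},{"claw": 1,"translation": [0,0,2],"turn": 0},{"claw": 1,"translation": [0,0,2],"turn": 0},{"claw": 1,"translation": [0,0,0],"turn": 0}]}}

```text
clock: 9.4
tcp_pos: [0.5572, -0.1763, 0.1281]
ee_rot: [0.0, 1.0, -0.001, 0.001]
contact_force: [-0.4, -0.6, 0.0]
finger_gap: 0.0247
gripper_force: 30.0
```

Request:
{"op": "servo_tool", "data": {"steps": [{"claw": 1,"translation": [0,0,2],"turn": 0},{"claw": 1,"translation": [0,0,2],"turn": 0},{"claw": 1,"translation": [0,0,2],"turn": 0},{"claw": 1,"translation": [0,0,2],"turn": 0},{"claw": 1,"translation": [0,0,2],"turn": 0},{"claw": 1,"translation": [0,0,1],"turn": 0},{"claw": 1,"translation": [0,0,0],"turn": 0},{"claw": 1,"translation": [0,0,0],"turn": 0}]}}

```text
clock: 10.07
tcp_pos: [0.5567, -0.1755, 0.1162]
ee_rot: [-0.0, 1.0, -0.0, -0.0]
contact_force: [0.7, 0.2, 0.1]
finger_gap: 0.0243
gripper_force: 30.0
```

```bash
python3 - <<'E'
from h import *
s=readout.sense();print(s['tcp_pos'],s['contact_force'],s['finger_gap'])
im,D=grab('side'); a=cv2.resize(im[90:210,290:410],None,fx=4,fy=4,interpolation=2)
cv2.imwrite('pics/p4.png',a[:,:,::-1])
E
```

```text
[ 0.55671597 -0.17546435  0.11616324] [0.72744362 0.17986025 0.06553883] 0.02430243591736318
```

View pics/p4.png

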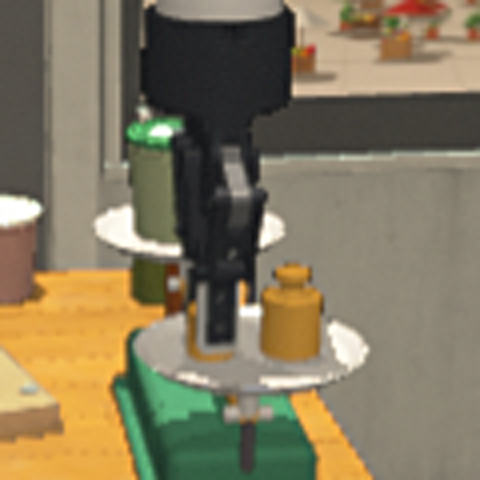

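Both weights rest on the pan, which has sunk to about level (100 g base at column 210, row 355 in the crop). Releasing and retreating straight up, then waiting for the beam to settle.

Request:
{"op": "servo_tool", "data": {"steps": [{"claw": -0.2,"translation": [0,0,0],"turn": 0},{"claw": -0.2,"translation": [0,0,0],"turn": 0},{"claw": -0.2,"translation": [0,0,0],"turn": 0},{"claw": -0.2,"translation": [0,0,0],"turn": 0},{"claw": -0.2,"translation": [0,0,-6],"turn": 0},{"claw": -0.2,"translation": [0,0,-20],"turn": 0},{"claw": -0.2,"translation": [0,0,-30],"turn": 0},{"claw": -0.2,"translation": [0,0,-35],"turn": 0}]}}

```text
clock: 10.78
tcp_pos: [0.5554, -0.1752, 0.207]
ee_rot: [-0.001, 1.0, -0.0, -0.002]
contact_force: [0.9, -0.7, -0.1]
finger_gap: 0.0514
gripper_force: 0.0
```

Request:
{"op": "servo_tool", "data": {"steps": [{"claw": -0.2,"translation": [-35,20,-10],"turn": 0},{"claw": -0.2,"translation": [-35,20,0],"turn": 0},{"claw": -0.2,"translation": [-35,20,0],"turn": 0},{"claw": -0.2,"translation": [0,40,0],"turn": 0},{"claw": -0.2,"translation": [0,40,0],"turn": 0},{"claw": -0.2,"translation": [0,30,0],"turn": 0},{"claw": -0.2,"translation": [0,0,0],"turn": 0},{"claw": -0.2,"translation": [0,0,0],"turn": 0}]}}

```text
clock: 11.45
tcp_pos: [0.4508, -0.3475, 0.2176]
ee_rot: [0.0, 1.0, -0.003, 0.0]
contact_force: [0.1, 0.1, -0.6]
finger_gap: 0.0512
gripper_force: 0.0
```

Request:
{"op": "servo_tool", "data": {"steps": [{"claw": -0.2,"translation": [0,0,0],"turn": 0},{"claw": -0.2,"translation": [0,0,0],"turn": 0},{"claw": -0.2,"translation": [0,0,0],"turn": 0},{"claw": -0.2,"translation": [0,0,0],"turn": 0},{"claw": -0.2,"translation": [0,0,0],"turn": 0},{"claw": -0.2,"translation": [0,0,0],"turn": 0},{"claw": -0.2,"translation": [0,0,0],"turn": 0},{"claw": -0.2,"translation": [0,0,0],"turn": 0}]}}

```text
clock: 12.12
tcp_pos: [0.4517, -0.3454, 0.2174]
ee_rot: [0.0, 1.0, -0.0, 0.0]
contact_force: [0.2, 0.3, 0.1]
finger_gap: 0.0512
gripper_force: 0.0
```

Request:
{"op": "servo_tool", "data": {"steps": [{"claw": -0.2,"translation": [0,0,0],"turn": 0},{"claw": -0.2,"translation": [0,0,0],"turn": 0},{"claw": -0.2,"translation": [0,0,0],"turn": 0},{"claw": -0.2,"translation": [0,0,0],"turn": 0},{"claw": -0.2,"translation": [0,0,0],"turn": 0},{"claw": -0.2,"translation": [0,0,0],"turn": 0},{"claw": -0.2,"translation": [0,0,0],"turn": 0},{"claw": -0.2,"translation": [0,0,0],"turn": 0}]}}

```text
clock: 12.78
tcp_pos: [0.4516, -0.3455, 0.2173]
ee_rot: [0.0, 1.0, -0.001, 0.0]
contact_force: [0.3, -0.1, 0.7]
finger_gap: 0.0511
gripper_force: 0.0
```

```bash
python3 - <<'E'
from h import *
im,D=grab('top'); hsv=cv2.cvtColor(im,cv2.COLOR_RGB2HSV)
vv,uu=np.mgrid[125:200,270:350]; uv=np.c_[uu.ravel(),vv.ravel()]; P=depthpts('top',uv,D); w=hsv[uv[:,1],uv[:,0]]
f=(P[:,2]>.095)&(P[:,2]<.125)&(w[:,1]<60);print('pan',(P[f].min(0)+P[f].max(0))/2,np.median(P[f,2]))
m=(P[:,2]>.125)&(P[:,2]<.18)
for n,k in(('200',m&(P[:,0]>.578)),('100',m&(P[:,0]<.578))): print(n,k.sum(),(P[k].min(0)+P[k].max(0))/2,P[k].max(0)[2])
s,D=grab('side'); a=cv2.resize(s[90:210,290:410],None,fx=4,fy=4,interpolation=2)
cv2.imwrite('pics/p5.png',a[:,:,::-1]); print(readout.sense()['clock'],readout.sense()['tcp_pos'])
E
```

```text
pan [ 0.57783239 -0.17681592  0.11416157] 0.10973729260635104
200 214 [ 0.59856275 -0.13923195  0.14184787] 0.15855583143180088
100 124 [ 0.55691266 -0.17349693  0.13684554] 0.14861395885721043
12.8833 [ 0.4516444  -0.34551216  0.21733354]
```

View pics/p5.png

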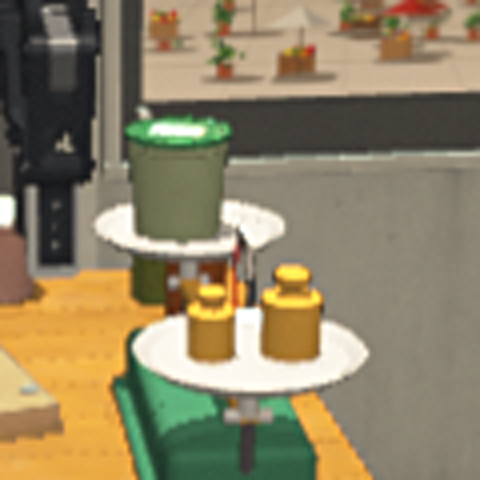

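Both weights stand upright on the level pan (200 g at column 291, 100 g at column 211 in the crop). The floor reads 109.7 mm, about 108 mm after the 1.4 mm offset seen in the first reading. The bounding box's odd 200 g y-value comes from the pointer plate falling inside it. Handing in after a short extra wait.

Request:
{"op": "servo_tool", "data": {"steps": [{"claw": -0.2,"translation": [0,0,0],"turn": 0},{"claw": -0.2,"translation": [0,0,0],"turn": 0},{"claw": -0.2,"translation": [0,0,0],"turn": 0},{"claw": -0.2,"translation": [0,0,0],"turn": 0},{"claw": -0.2,"translation": [0,0,0],"turn": 0},{"claw": -0.2,"translation": [0,0,0],"turn": 0},{"claw": -0.2,"translation": [0,0,0],"turn": 0},{"claw": -0.2,"translation": [0,0,0],"turn": 0}]}}

```text
clock: 13.55
tcp_pos: [0.4516, -0.3455, 0.2173]
ee_rot: [0.0, 1.0, -0.001, 0.0]
contact_force: [0.5, 0.5, 0.4]
finger_gap: 0.0513
gripper_force: 0.0
```

```bash
python3 -c "
from h import *
im,D=grab('top'); vv,uu=np.mgrid[125:200,270:350]; uv=np.c_[uu.ravel(),vv.ravel()]; P=depthpts('top',uv,D)
f=(P[:,2]>.095)&(P[:,2]<.125)&(np.hypot(P[:,0]-.578,P[:,1]+.176)<.05);print(np.median(P[f,2]))
print(job.close_job())"
```

```text
0.10919104092286133
the job is handed in; nothing more can be done
None
```

I handed the job in at about 13.6 s: the 200 g and 100 g weights stand upright side by side on the free pan, each about 21 mm from its centre, the pan reads about level (floor at 108–109 mm), and the arm is clear; the hand-in returned no verdict.

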